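# Put the lamp's fuses away in their colour-matched cradles

### The job

First pull the red fuse up out of its spring clip, so that the lamp circuit is dead, and lay it in the red cradle; only then lay the blue, yellow and green fuses, in any order, each in the cradle of its own colour. Every fuse must end up lying flat on the cradle's plate, lengthwise between its end walls, and be let go; set the fuses down gently, do not drop them, and leave the dark red canister standing where it is.

Things in the scene. Friction and masses are not known exactly. Their poses are not given: they have to be found in the camera images.
- fuse_red: Loose cartridge fuse, 110 mm long, about 150 g: red round ceramic body in the middle, 26 mm diameter, 60 mm long (grip here); each side of it a brass ferrule 28 mm diameter, 20 mm long; at each end a square brass plate 34 x 34 x 5 mm (stops it rolling). Origin mid-length on its axis, x along the fuse, both ends alike. Starts in the spring clip, axis level, 32 mm above the cart top.
- fuse_blue: Loose cartridge fuse, 110 mm long, about 150 g: blue round ceramic body in the middle, 26 mm diameter, 60 mm long (grip here); each side of it a brass ferrule 28 mm diameter, 20 mm long; at each end a square brass plate 34 x 34 x 5 mm (stops it rolling). Origin mid-length on its axis, x along the fuse, both ends alike. Starts lying on the cart top on its end plates, axis 17 mm up.
- fuse_yellow: Loose cartridge fuse, 110 mm long, about 150 g: yellow round ceramic body in the middle, 26 mm diameter, 60 mm long (grip here); each side of it a brass ferrule 28 mm diameter, 20 mm long; at each end a square brass plate 34 x 34 x 5 mm (stops it rolling). Origin mid-length on its axis, x along the fuse, both ends alike. Starts lying on the cart top on its end plates, axis 17 mm up.
- fuse_green: Loose cartridge fuse, 110 mm long, about 150 g: green round ceramic body in the middle, 26 mm diameter, 60 mm long (grip here); each side of it a brass ferrule 28 mm diameter, 20 mm long; at each end a square brass plate 34 x 34 x 5 mm (stops it rolling). Origin mid-length on its axis, x along the fuse, both ends alike. Starts lying on the cart top on its end plates, axis 17 mm up.
- cradle_red: Fixed red cradle for one fuse: plate 144 x 64 x 6 mm (a fuse lying on it has its axis 23 mm above the cart top); end walls 20 mm high, 130 mm clear between them; side ribs 14 mm high, 54 mm clear between, only near the ends: the middle 82 mm of the long sides is open for fingers. Origin: centre of the underside, on the cart top; x along its length, z up.
- cradle_blue: Fixed blue cradle for one fuse: plate 144 x 64 x 6 mm (a fuse lying on it has its axis 23 mm above the cart top); end walls 20 mm high, 130 mm clear between them; side ribs 14 mm high, 54 mm clear between, only near the ends: the middle 82 mm of the long sides is open for fingers. Origin: centre of the underside, on the cart top; x along its length, z up.
- cradle_yellow: Fixed yellow cradle for one fuse: plate 144 x 64 x 6 mm (a fuse lying on it has its axis 23 mm above the cart top); end walls 20 mm high, 130 mm clear between them; side ribs 14 mm high, 54 mm clear between, only near the ends: the middle 82 mm of the long sides is open for fingers. Origin: centre of the underside, on the cart top; x along its length, z up.
- cradle_green: Fixed green cradle for one fuse: plate 144 x 64 x 6 mm (a fuse lying on it has its axis 23 mm above the cart top); end walls 20 mm high, 130 mm clear between them; side ribs 14 mm high, 54 mm clear between, only near the ends: the middle 82 mm of the long sides is open for fingers. Origin: centre of the underside, on the cart top; x along its length, z up.
- clip: Fixed fuse clip: black base 140 x 60 x 10 mm, two copper C-shaped spring clips open upward, 10 mm wide, 40.5 mm either side of the middle, 52 mm high, holding the red fuse by its ferrules (71 mm free gap between). Pulled up, the fuse resists with about 10 N over the first 10 mm, then snaps free. Origin: centre of the underside, on the cart top; x along the fuse, z up.
- canister: Bystander: upright dark red screw-top tin canister, 65 mm in diameter, 66 mm high, about 300 g, loose. Origin at the centre of its underside, z up. It stands among the fuses.
Not all that is in view belongs to the job. What is shaped like the fuse_green but purple is not meant. Leave any pink look-alike of the fuse_blue alone.

How it is judged:
On the way, in this order (a step that is already met when the one before it is completed fails the run):
1. the red fuse is pulled out of the clip while the other three fuses are still outside their cradles (distance between fuse_red and clip above 0.09 m and horizontal distance between fuse_blue and cradle_blue above 0.06 m and horizontal distance between fuse_yellow and cradle_yellow above 0.06 m and horizontal distance between fuse_green and cradle_green above 0.06 m), for 0.1 s.
2. the red fuse lies in the red cradle while the other three fuses are still outside theirs (horizontal distance between fuse_red and cradle_red below 0.018 m and z of fuse_red in the frame of cradle_red between 0.019 and 0.027 m and angle between the x axis of fuse_red and the x axis of cradle_red, either way round below 0.3 rad and horizontal distance between fuse_blue and cradle_blue above 0.06 m and horizontal distance between fuse_yellow and cradle_yellow above 0.06 m and horizontal distance between fuse_green and cradle_green above 0.06 m), for 0.2 s.
At the end, for the whole second after the job is handed in: All four fuses lie flat in the cradles of their own colour (middle within 18 mm of the cradle's centre, axis 19 to 27 mm above the cart top, within 0.3 rad of the cradle's length), released and at rest; the canister stands upright within 30 mm of where it was (horizontal distance between fuse_red and cradle_red below 0.018 m and z of fuse_red in the frame of cradle_red between 0.019 and 0.027 m and angle between the x axis of fuse_red and the x axis of cradle_red, either way round below 0.3 rad and linear speed of each of fuse_red, fuse_blue, fuse_yellow, fuse_green below 0.02 m/s and horizontal distance between fuse_blue and cradle_blue below 0.018 m and z of fuse_blue in the frame of cradle_blue between 0.019 and 0.027 m and angle between the x axis of fuse_blue and the x axis of cradle_blue, either way round below 0.3 rad and horizontal distance between fuse_yellow and cradle_yellow below 0.018 m and z of fuse_yellow in the frame of cradle_yellow between 0.019 and 0.027 m and angle between the x axis of fuse_yellow and the x axis of cradle_yellow, either way round below 0.3 rad and horizontal distance between fuse_green and cradle_green below 0.018 m and z of fuse_green in the frame of cradle_green between 0.019 and 0.027 m and angle between the x axis of fuse_green and the x axis of cradle_green, either way round below 0.3 rad and distance of canister from where it was at the start of the episode below 0.03 m and angle between canister's own z axis and vertical below 0.2 rad); the robot touches nothing.
It fails at once if the canister is knocked over or pushed away (distance of canister from where it was at the start of the episode above 0.03 m or angle between canister's own z axis and vertical above 0.35 rad).
It fails at once if a fuse is dropped or slammed into its cradle ((horizontal distance between fuse_red and cradle_red below 0.05 m and z of fuse_red in the frame of cradle_red below 0.05 m and linear speed of fuse_red above 0.6 m/s) or (horizontal distance between fuse_blue and cradle_blue below 0.05 m and z of fuse_blue in the frame of cradle_blue below 0.05 m and linear speed of fuse_blue above 0.6 m/s) or (horizontal distance between fuse_yellow and cradle_yellow below 0.05 m and z of fuse_yellow in the frame of cradle_yellow below 0.05 m and linear speed of fuse_yellow above 0.6 m/s) or (horizontal distance between fuse_green and cradle_green below 0.05 m and z of fuse_green in the frame of cradle_green below 0.05 m and linear speed of fuse_green above 0.6 m/s)).
It also fails if it takes over 120 s, if anything falls off the work surface, if the arm or the gripper's body presses on something with over 40 N, if the wrist force passes 120 N, or if a joint passes its speed limit or range.

### The arm

A 6-joint arm with a two-finger parallel gripper is mounted at the origin on the work surface. World frame = base frame: x ahead of the robot, y to its left, z up, the work surface at z = 0. Lengths are in m, angles in rad, forces in N, time in s.
With the tool pointing down it reaches from about 0.25 to 0.8 m from the base axis. Payload 3.9 kg.
Tool frame: the origin (TCP) lies at the centre of the arm's flange, where the gripper is bolted on; the fingertips stand 173 mm ahead of it and the grasp point (between the pads) lies 155 mm ahead of it; z points along the fingers, y is the line along which they close (so a half turn about z gives the same grasp; the last joint's range is limited). The gripper opens to 85 mm and grips with 20 to 120 N. Pads are 22 mm wide; open, the fingers measure 114 mm over their backs; the gripper's body (76 mm by 85 mm) begins 54 mm behind the grasp point. The pads swing forward as they close: fully open they stand 13 mm farther back than shut.
Start: joints at [-1.309, 0.26, -0.138, 1.173, 0, 1.571], TCP at [0.136, -0.507, 0.405] pointing down, gripper open.
Joint ranges: [-2.78, 2.78], [-0.83, 1.72], [-1.28, 1.37], [-1.9, 2.12], [-1.57, 1.48], [-3.14, 3.14]. Speed limits (rad/s): [2.57, 2.57, 3.14, 3.14, 3.14, 3.14].

### API

Orientations are given as a rotation vector (axis times angle).
In Python, from workcell import r gives the robot as it stands.
- The arm moves only by the tool play_rows, never from a script. Its argument "increments" is text: rows parted by semicolons, each of 7 numbers parted by spaces: the finger opening in mm, from 0 to 85.4, then the shift along the tool's x, y, z normalised to -1 to 1, where 1 is 0.4 m, then the turn, a rotation vector about the tool's x, y, z normalised to -1 to 1, where 1 is 90 degrees. A call has 1 to 20 rows; each row is the pose to reach, as a shift and turn from the pose commanded when the call began, along the tool's axes at that moment; what a row does not reach only later rows make up. A row lasts 1/12 s, in which the tool goes at most 41.7 mm and 7.16 degrees, less where a joint would pass 70% of its speed; a pose out of reach is approached as far as the arm can. A call with a number of a shift or a turn outside -1 to 1 is refused whole. A call with a gripper value outside its range is refused whole. The fingers move at their own pace and stop on an object; "force" is the grip in N (left out, the last holds). Time passes only in rows, so rows that repeat a pose let the fingers close. It gives the time, the measured TCP pose, the force, the opening and the grip force at its end, in the units of the state.
- r.state(): the state, without advancing time (a new reading comes with each control period).
- r.read_camera(name): name is "scene" or "top" or "wrist"; returns (picture, depth): 420x560x3 uint8, red, green, blue; 420x560 float32, m along the optical axis (not along the pixel's ray), 0 where there is no reading.
- r.camera_info(name): a dict with "intrinsics" (3x3 intrinsics, pixels), "distortion" ([k1, k2, p1, p2, k3] as OpenCV has them; the pictures are not rectified), "R" (3x3) and "t" (3): a world point X has camera coordinates R X + t. Camera axes: x right, y down, z forward; pixel columns grow to the right and rows downward; lengths in m; the calibration is good to about 2 mm. A picture is of the moment at which its call begins: read the wrist's pose just before it. camera_info takes no time and is no camera call; for the wrist camera it gives the pose at the moment of the call.
- r.finish_job(): hands the job in; it is judged then, once.
The state is a dict: "time_s": time; "qpos": joint angles; "joint_vel": joint speeds; "effort": joint torques, N m; "ee_pos": TCP position; "ee_rot": TCP orientation; "force": force on the tool from outside, world axes, zero at the start; "ft_torque": the same for the moment, N m; "grip_width": finger opening in m; "gripper_force": force on a finger pad.
Only numpy, scipy, OpenCV 4.12 (cv2) and the standard library are available. Lean on these libraries where they do the work, as an engineer would, in place of code of your own. Each camera call takes 0.05 s, during which the arm holds its last target. There are 200 camera calls.

## Working session

There is one attempt and no reset: what is moved stays moved. The work goes in short steps, Python scripts to look and compute and a tool call to move; the robot and the scene stay as the last step left them, time stands still between calls to the robot, and variables do not carry over. Pictures are saved under pics/ and viewed, at most 14 in all, crops included, and the job is handed in when it is done.

Besides the shell and the picture viewer there is one more tool, called after "Emit:" as a command line: name --argument value ..., lists and objects as JSON in quotes. play_rows: Moves the arm, as the interface text tells. Scaled input: -1 to 1 covers 0.4 m each way for a shift and 90 degrees each way for a turn. Its arguments: {"type":"object","properties":{"increments":{"type":"string"},"force":{"type":"number"}},"required":["increments"]}

```bash
mkdir -p pics; ls
python3 - <<'E'
from workcell import r
import cv2,numpy as np
print(r.state())
for n in("top","scene"):
    im,d=r.read_camera(n); cv2.imwrite(f"pics/{n}0.png",im[...,::-1]); np.savez(f"pics/{n}0.npz",im=im,d=d)
    i=r.camera_info(n); print(n,{k:np.round(v,4).tolist() for k,v in i.items()})
E
```

```text
pics
{'time_s': 0.0, 'qpos': array([-1.30899555e+00,  2.60676804e-01, -1.39358271e-01,  1.17272930e+00,
        1.06034820e-05,  1.57079456e+00]), 'joint_vel': array([-2.39273437e-03,  2.21457028e-03, -6.49632008e-04, -9.20370939e-05,
       -2.60305989e-04, -2.83236762e-05]), 'effort': array([-9.20879320e-04, -4.05673492e+01,  2.53924423e+01,  1.85864180e-02,
       -6.64920458e-05, -8.23274547e-06]), 'ee_pos': array([ 0.13579258, -0.50677599,  0.40387246]), 'ee_rot': array([-3.11277933e+00, -4.09810151e-01,  3.86754628e-04]), 'force': array([ 0.68004236, -0.14636021, -0.20679014]), 'ft_torque': array([ 0.00322123, -0.01240985,  0.00373795]), 'gripper_force': 0.0, 'grip_width': 0.08586764759481205}
top {'intrinsics': [[382.2523, 0.0, 281.6854], [0.0, 382.2523, 202.9661], [0.0, 0.0, 1.0]], 'distortion': [0.0008, 0.0, 0.0, 0.0, 0.0], 'R': [[-0.0079, -0.9993, 0.0378], [-0.9848, 0.0012, -0.1736], [0.1735, -0.0386, -0.9841]], 't': [-0.0156, 0.5244, 0.7064]}
scene {'intrinsics': [[472.3138, 0.0, 278.0376], [0.0, 472.3138, 213.1053], [0.0, 0.0, 1.0]], 'distortion': [-0.0699, 0.0, 0.0, 0.0, 0.0], 'R': [[-0.8826, 0.4697, 0.0172], [0.2953, 0.5826, -0.7572], [-0.3657, -0.6633, -0.6529]], 't': [0.4459, -0.1056, 1.1055]}
```

View pics/top0.png

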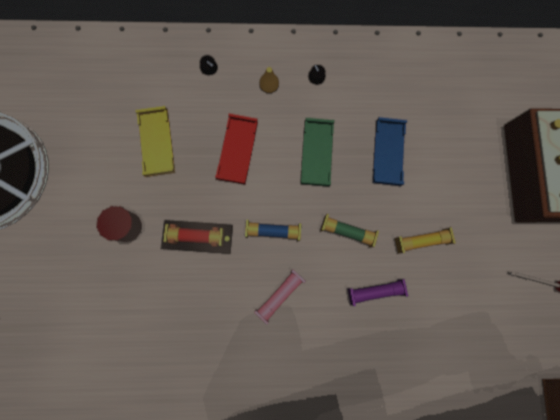

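View pics/scene0.png

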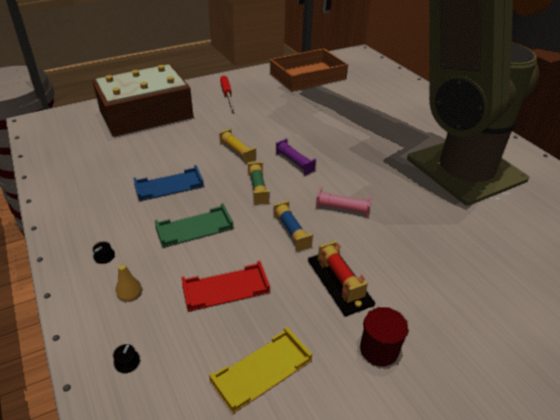

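The top view (image up is +x, left is +y) shows the cradles: yellow (156,141), red (237,149), green (318,153) and blue (390,152). The fuses are red in the clip (197,236), blue (273,231), green (350,231) and yellow (425,240). The canister is at (115,224), and the pink and purple decoys are at (280,296) and (378,292). The scene view shows the same objects, with the canister about 60 mm beyond one end of the clip.

```bash
cat > h.py <<'E'
import cv2,numpy as np
HUE={'red':[(0,6),(174,180)],'blue':[(100,125)],'green':[(50,85)],'yellow':[(20,33)]}
def blobs(im,col,amin=60,smin=130,vmin=40):
    h=cv2.cvtColor(im,cv2.COLOR_RGB2HSV)
    m=np.zeros(im.shape[:2],np.uint8)
    for a,b in HUE[col]: m|=cv2.inRange(h,(a,smin,vmin),(b,255,255))
    n,l,s,c=cv2.connectedComponentsWithStats(m)
    return [(int(s[i,4]),c[i],(l==i)) for i in range(1,n) if s[i,4]>=amin]
def rays(uv,I):
    p=cv2.undistortPoints(np.float64(uv).reshape(-1,1,2),I['intrinsics'],I['distortion'])[:,0]
    R,t=np.array(I['R']),np.array(I['t'])
    return -R.T@t,(np.c_[p,np.ones(len(p))])@R
def plane(uv,I,z):
    o,d=rays(uv,I); return o+d*((z-o[2])/d[:,2])[:,None]
def tri(uv1,I1,uv2,I2):
    o1,d1=rays([uv1],I1);o2,d2=rays([uv2],I2)
    A=np.c_[d1[0],-d2[0]];s=np.linalg.lstsq(A,o2-o1,rcond=None)[0]
    a,b=o1+s[0]*d1[0],o2+s[1]*d2[0]
    return (a+b)/2,np.linalg.norm(a-b)
def rect(mask,I,z):
    ys,xs=np.nonzero(mask); P=plane(np.c_[xs,ys],I,z)
    c,wh,_=r=cv2.minAreaRect(np.float32(P[:,:2]*1000)); b=cv2.boxPoints(r)
    e=max((b[1]-b[0],b[2]-b[1]),key=np.linalg.norm)
    return np.array(c)/1000,sorted(wh),np.degrees(np.arctan2(e[1],e[0]))%180
E
python3 - <<'E'
from workcell import r
from h import *
for n in("top","scene"):
    im=np.load(f"pics/{n}0.npz")['im'];d=np.load(f"pics/{n}0.npz")['d'];I=r.camera_info(n)
    for c in HUE:
        for a,ct,m in blobs(im,c):
            if a>2500: continue
            q,wh,an=rect(m,I,0.02)
            print(n,c,a,ct.round(1),q.round(3),np.round(wh),round(an,1))
E
```

```text
top red 1939 [236.7 148.7] [0.645 0.074] [ 62. 143.] 169.4
top red 446 [107.9 225.4] [0.484 0.326] [37. 60.] 29.0
top red 369 [192.7 235.1] [0.463 0.158] [26. 58.] 84.1
top blue 1734 [388.8 151.5] [ 0.641 -0.247] [ 60. 141.] 174.3
top blue 271 [273.  230.3] [ 0.473 -0.001] [20. 54.] 85.7
top yellow 1924 [155.2 140.4] [0.662 0.242] [ 62. 143.] 8.4
top yellow 520 [426.1 239.9] [ 0.452 -0.311] [ 22. 111.] 100.4
scene red 140 [225.   84.6] [ 0.354 -0.614] [ 24. 127.] 72.8
scene red 207 [342.9 205.6] [ 0.357 -0.001] [ 19. 105.] 137.0
scene red 405 [339.4 267.2] [0.457 0.14 ] [30. 66.] 85.1
scene red 1230 [385.7 325.4] [0.46  0.277] [68. 68.] 90.2
scene blue 1149 [168.4 184.2] [ 0.647 -0.235] [ 77. 139.] 174.2
scene blue 222 [289.6 221.7] [ 0.477 -0.006] [24. 60.] 85.8
scene yellow 265 [235.4 142.1] [ 0.453 -0.321] [ 41. 114.] 98.6
scene yellow 86 [253.9 165.1] [ 0.46  -0.202] [32. 50.] 63.6
scene yellow 80 [259.9 189.6] [ 0.482 -0.125] [26. 30.] 161.6
scene yellow 82 [282. 206.] [ 0.466 -0.053] [27. 30.] 179.9
scene yellow 97 [301.6 234.9] [0.473 0.035] [24. 33.] 172.4
scene yellow 109 [329.1 247.2] [0.445 0.091] [26. 31.] 177.3
scene yellow 128 [355.1 283.5] [0.451 0.185] [25. 31.] 152.5
```

Run:
```python
from workcell import r
from h import *
D={n:np.load(f"pics/{n}0.npz") for n in("top","scene")};I={n:r.camera_info(n) for n in D}
for n,p in(("top",[(350,231),(318,153)]),("scene",[(259,181),(195,226)])):
    for u,v in p: print(n,cv2.cvtColor(D[n]['im'][v:v+1,u:u+1],cv2.COLOR_RGB2HSV)[0,0])
HUE['green']=[(50,99)]
cand={n:{c:blobs(D[n]['im'],c,60,90,25) for c in HUE} for n in D}
for c in HUE:
    for a,ct,m in cand['top'][c]:
        if a>2500: continue
        q,wh,an=rect(m,I['top'],.02)
        best=[]
        for b,cs,ms in cand['scene'][c]:
            X,e=tri(ct,I['top'],cs,I['scene'])
            if e<.012 and -.02<X[2]<.08: best.append((X.round(3).tolist(),round(e,4),b))
        print(c,a,ct.round(1),q.round(3),np.round(wh),round(an,1),best)
```

```text
top [68 94 84]
top [67 91 84]
scene [ 66 110  88]
scene [ 66 112  89]
red 2053 [236.7 148.5] [0.646 0.074] [ 65. 146.] 169.6 [([0.65, 0.075, 0.003], np.float64(0.0002), 2670)]
red 927 [114. 223.] [0.489 0.315] [64. 67.] 89.9 [([0.486, 0.303, 0.047], np.float64(0.0019), 1887)]
red 418 [193.1 235.1] [0.464 0.158] [29. 58.] 85.0 [([0.465, 0.153, 0.036], np.float64(0.0055), 427)]
red 142 [276.2 292.1] [ 0.351 -0.006] [ 7. 98.] 137.2 [([0.352, -0.007, 0.015], np.float64(0.0), 458)]
red 80 [281.4 301.4] [ 0.337 -0.02 ] [ 4. 98.] 136.2 [([0.336, -0.02, -0.002], np.float64(0.0081), 458)]
blue 1839 [388.9 151.2] [ 0.641 -0.247] [ 63. 143.] 174.5 [([0.645, -0.252, 0.003], np.float64(0.0007), 1211)]
blue 306 [272.9 230.4] [ 0.473 -0.001] [22. 57.] 85.3 [([0.475, -0.003, 0.021], np.float64(0.0062), 240)]
green 1567 [316.9 152.5] [ 0.639 -0.094] [ 56. 139.] 175.9 [([0.643, -0.097, 0.001], np.float64(0.0009), 1580)]
green 221 [349.5 231.1] [ 0.47  -0.157] [19. 52.] 71.2 [([0.472, -0.156, 0.024], np.float64(0.0042), 137)]
yellow 2080 [155.  140.7] [0.662 0.243] [ 66. 145.] 8.4 [([0.666, 0.247, 0.005], np.float64(0.0003), 3939)]
yellow 150 [328.4 223.5] [ 0.486 -0.115] [27. 35.] 161.9 [([0.487, -0.113, 0.028], np.float64(0.0027), 92)]
yellow 129 [250.4 228.3] [0.478 0.043] [24. 32.] 0.2 [([0.477, 0.043, 0.026], np.float64(0.0019), 102)]
yellow 158 [168.9 233.1] [0.469 0.203] [27. 38.] 174.5 [([0.467, 0.199, 0.043], np.float64(0.0021), 129)]
yellow 133 [295.1 231.4] [ 0.47  -0.043] [24. 32.] 179.1 [([0.471, -0.046, 0.028], np.float64(0.0027), 92)]
yellow 144 [217.2 236.4] [0.463 0.113] [26. 36.] 172.4 [([0.46, 0.107, 0.043], np.float64(0.0009), 121)]
yellow 586 [426.1 239.8] [ 0.452 -0.313] [ 31. 115.] 99.7 [([0.454, -0.312, 0.023], np.float64(0.003), 279)]
yellow 146 [370.5 237.2] [ 0.459 -0.197] [27. 33.] 160.8 [([0.459, -0.197, 0.029], np.float64(0.0032), 96)]
```

```bash
cat >> h.py <<'E'
from scipy.spatial.transform import Rotation as Ro
def down(th):
    c,s=np.cos(np.radians(th)),np.sin(np.radians(th))
    return Ro.from_matrix(np.array([[c,s,0],[s,-c,0],[0,0,-1.]]))
def go(r,p,th):
    "numbers for a move call: TCP to p, tool x at heading th, tool down"
    s=r.state();R=Ro.from_rotvec(s['ee_rot'])
    sh=R.inv().apply(np.array(p)-s['ee_pos'])/.4; tu=(R.inv()*down(th)).as_rotvec()/(np.pi/2)
    h=R.as_matrix()[:,0]
    print('heading',round(np.degrees(np.arctan2(h[1],h[0])),1),'q',s['qpos'].round(2),'t',round(s['time_s'],1))
    print('shift',sh.round(4),'turn',tu.round(4))
E
python3 - <<'E'
from workcell import r
from h import *
go(r,[.35,-.18,.40],50)
E
```

```text
heading 15.0 q [-1.31  0.26 -0.14  1.17  0.    1.57] t 0.1
shift [ 0.7287 -0.6506  0.011 ] turn [-0.0011 -0.0004 -0.3889]
```

Emit:
play_rows --increments "85 0.2 -0.2 0 0 0 -0.1; 85 0.73 -0.65 0.01 0 0 -0.39; 85 0.73 -0.65 0.01 0 0 -0.39; 85 0.73 -0.65 0.01 0 0 -0.39; 85 0.73 -0.65 0.01 0 0 -0.39; 85 0.73 -0.65 0.01 0 0 -0.39; 85 0.73 -0.65 0.01 0 0 -0.39; 85 0.73 -0.65 0.01 0 0 -0.39; 85 0.73 -0.65 0.01 0 0 -0.39; 85 0.73 -0.65 0.01 0 0 -0.39; 85 0.73 -0.65 0.01 0 0 -0.39; 85 0.73 -0.65 0.01 0 0 -0.39; 85 0.73 -0.65 0.01 0 0 -0.39" --force 60

```text
time_s: 1.18
ee_pos: [0.3502, -0.1808, 0.4005]
ee_rot: [-2.846, -1.33, 0.002]
force: [-0.7, 0.5, 0.1]
grip_width: 0.0854
gripper_force: 0.0
```

Run:
```python
from workcell import r
from h import *
print(r.state()['ee_pos'])
go(r,[.4635,.153,.38],85.5)
```

```text
[ 0.35023198 -0.18075463  0.40047212]
heading 50.1 q [-0.48  0.04 -0.42  1.11 -0.    1.79] t 1.2
shift [ 0.8217 -0.3182  0.0507] turn [-0.0005  0.0004 -0.3935]
```

Emit:
play_rows --increments "85 0.2 -0.08 0.01 0 0 -0.1; 85 0.82 -0.32 0.05 0 0 -0.39; 85 0.82 -0.32 0.05 0 0 -0.39; 85 0.82 -0.32 0.05 0 0 -0.39; 85 0.82 -0.32 0.05 0 0 -0.39; 85 0.82 -0.32 0.05 0 0 -0.39; 85 0.82 -0.32 0.05 0 0 -0.39; 85 0.82 -0.32 0.05 0 0 -0.39; 85 0.82 -0.32 0.05 0 0 -0.39; 85 0.82 -0.32 0.05 0 0 -0.39; 85 0.82 -0.32 0.05 0 0 -0.39; 85 0.82 -0.32 0.05 0 0 -0.39; 85 0.82 -0.32 0.05 0 0 -0.39"

```text
time_s: 2.27
ee_pos: [0.4626, 0.1515, 0.3807]
ee_rot: [2.315, 2.123, -0.002]
force: [-0.6, 0.7, -0.7]
grip_width: 0.0851
gripper_force: 0.0
```

Run:
```python
from workcell import r
from h import *
I=r.camera_info("wrist");im,d=r.read_camera("wrist");cv2.imwrite("pics/w1.png",im[...,::-1]);np.savez("pics/w1.npz",im=im,d=d,R=I['R'],t=I['t'])
print(r.state()['ee_pos'],-np.array(I['R']).T@I['t'],np.round(I['intrinsics'],1).tolist())
for c in('red','yellow'):
  for a,ct,m in blobs(im,c,300,90,25):
    q,wh,an=rect(m,I,.032); print(c,a,ct.round(),q.round(4),np.round(wh),round(an,1), 'depthz',round(float(np.median(d[m])),3))
go(r,[.4635,.153,.25],85.5)
```

```text
[0.46259784 0.15158396 0.38079452] [0.46774483 0.21749335 0.34864492] [[377.6, 0.0, 285.8], [0.0, 377.6, 212.6], [0.0, 0.0, 1.0]]
red 2823 [300.  17.] [0.4841 0.2816] [34. 69.] 175.1 depthz 0.257
red 2191 [288. 188.] [0.4633 0.1533] [28. 61.] 85.7 depthz 0.313
red 9567 [484. 244.] [0.6374 0.0856] [ 64. 144.] 169.3 depthz 0.363
red 1208 [201. 355.] [ 0.3655 -0.004 ] [27. 82.] 145.0 depthz 0.377
yellow 10262 [494.  59.] [0.6352 0.2432] [ 60. 109.] 8.8 depthz 0.319
yellow 534 [288. 242.] [0.4597 0.108 ] [26. 38.] 175.1 depthz 0.321
yellow 663 [312. 297.] [0.4782 0.0533] [31. 40.] 109.7 depthz 0.354
heading 85.0 q [ 0.32  0.21 -0.27  1.09 -0.    1.97] t 2.3
shift [0.0039 0.002  0.327 ] turn [-0.0002  0.0003 -0.0051]
```

View pics/w1.png

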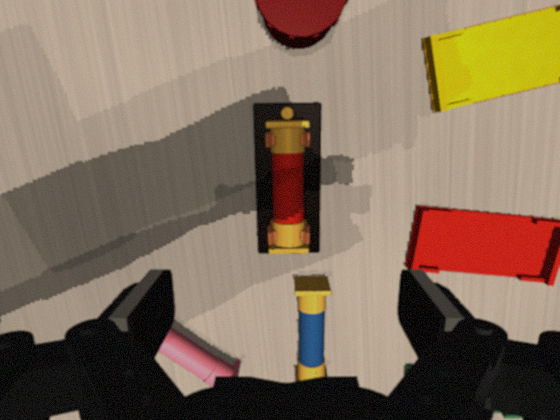

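The wrist view shows the red fuse at (288,188), between clip jaws with both sides free. The canister is at (300,17) and the red cradle at (484,244). The fuse measures (0.463, 0.153) at 85.7°, which agrees with the top view, so I'm descending.

Emit:
play_rows --increments "85 0.003 0.001 0.06 0 0 -0.005; 85 0.003 0.001 0.12 0 0 -0.005; 85 0.003 0.001 0.18 0 0 -0.005; 85 0.003 0.001 0.24 0 0 -0.005; 85 0.003 0.001 0.3 0 0 -0.005; 85 0.003 0.001 0.35 0 0 -0.005; 85 0.003 0.001 0.39 0 0 -0.005; 85 0.003 0.001 0.42 0 0 -0.005; 85 0.003 0.001 0.44 0 0 -0.005; 85 0.003 0.001 0.455 0 0 -0.005; 85 0.003 0.001 0.465 0 0 -0.005; 85 0.003 0.001 0.465 0 0 -0.005; 85 0.003 0.001 0.465 0 0 -0.005"

```text
time_s: 3.4
ee_pos: [0.4636, 0.1544, 0.1952]
ee_rot: [2.304, 2.135, 0.001]
force: [0.6, 0.3, -0.2]
grip_width: 0.0849
gripper_force: 0.0
```

Run:
```python
from workcell import r
from h import *
I=r.camera_info("scene");im,d=r.read_camera("scene");cv2.imwrite("pics/s2.png",cv2.resize(im[180:360,230:470,::-1],None,fx=2.5,fy=2.5))
go(r,[.4635,.153,.194],85.5)
```

```text
heading 85.6 q [ 0.32  0.39 -0.56  0.62  0.    1.97] t 3.5
shift [-0.0039 -0.0003  0.0033] turn [ 0.0007 -0.0003  0.0016]
```

View pics/s2.png

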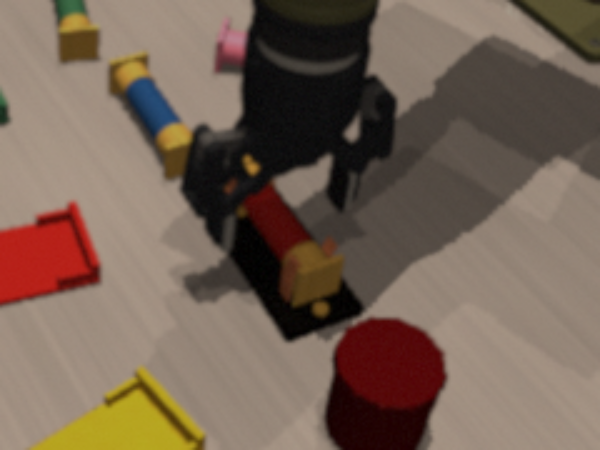

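The open fingers straddle the red body, with the canister clear of the hand. I'm closing the gripper.

Emit:
play_rows --increments "40 0 0 0 0 0 0; 20 0 0 0 0 0 0; 10 0 0 0 0 0 0; 10 0 0 0 0 0 0; 10 0 0 0 0 0 0; 10 0 0 0 0 0 0; 10 0 0 0 0 0 0; 10 0 0 0 0 0 0; 10 0 0 0 0 0 0; 10 0 0 0 0 0 0" --force 80

```text
time_s: 4.28
ee_pos: [0.4636, 0.1546, 0.1952]
ee_rot: [2.304, 2.135, 0.001]
force: [-0.0, -0.7, 5.0]
grip_width: 0.0237
gripper_force: 78.4
```

Emit:
play_rows --increments "10 0 0 -0.01 0 0 0; 10 0 0 -0.02 0 0 0; 10 0 0 -0.03 0 0 0; 10 0 0 -0.04 0 0 0; 10 0 0 -0.06 0 0 0; 10 0 0 -0.09 0 0 0; 10 0 0 -0.13 0 0 0; 10 0 0 -0.18 0 0 0; 10 0 0 -0.23 0 0 0; 10 0 0 -0.28 0 0 0; 10 0 0 -0.33 0 0 0; 10 0 0 -0.38 0 0 0; 10 0 0 -0.38 0 0 0; 10 0 0 -0.38 0 0 0"

```text
time_s: 5.45
ee_pos: [0.4635, 0.1547, 0.3485]
ee_rot: [2.303, 2.135, 0.005]
force: [0.3, -0.3, -2.1]
grip_width: 0.0236
gripper_force: 80.5
```

Run:
```python
from workcell import r
from h import *
I=r.camera_info("wrist");im,d=r.read_camera("wrist");cv2.imwrite("pics/w2.png",im[...,::-1])
for a,ct,m in blobs(im,'red',300,90,25):
    q,wh,an=rect(m,I,.006); print(a,ct.round(),q.round(4),np.round(wh),round(an,1),'depth',round(float(np.median(d[m])),3))
print(r.state()['ee_pos'])
go(r,[.650,.075,.345],169.6)
```

```text
3055 [301.  18.] [0.4854 0.2849] [32. 72.] 175.7 depth 0.229
9705 [286. 297.] [0.456  0.0529] [ 63. 157.] 84.9 depth 0.134
9864 [488. 262.] [0.6443 0.0767] [ 70. 142.] 170.6 depth 0.334
[0.46292865 0.15450015 0.3471857 ]
heading 85.7 q [ 0.32  0.23 -0.33  1.01  0.    1.97] t 5.5
shift [-0.1628  0.4814  0.0056] turn [ 5.000e-04 -1.000e-04 -9.327e-01]
```

View pics/w2.png

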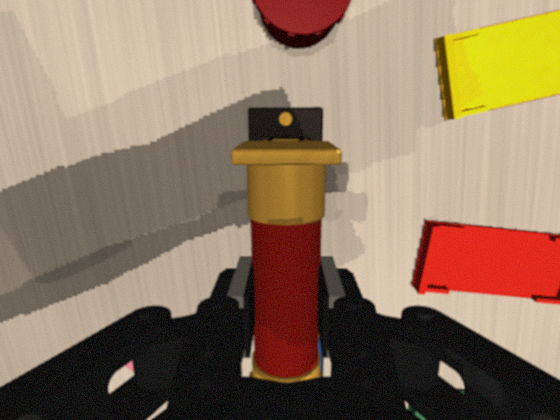

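The red fuse is out of the clip and held level between the pads at about (286,300). The canister at (300,18) has not moved. I'll carry it over the red cradle.

Emit:
play_rows --increments "10 -0.04 0.12 0 0 0 -0.07; 10 -0.08 0.24 0 0 0 -0.15; 10 -0.12 0.36 0 0 0 -0.23; 10 -0.163 0.48 0 0 0 -0.31; 10 -0.163 0.48 0 0 0 -0.39; 10 -0.163 0.48 0 0 0 -0.47; 10 -0.163 0.48 0 0 0 -0.55; 10 -0.163 0.48 0 0 0 -0.63; 10 -0.163 0.48 0 0 0 -0.7; 10 -0.163 0.48 0 0 0 -0.77; 10 -0.163 0.48 0 0 0 -0.85; 10 -0.163 0.48 0 0 0 -0.93; 10 -0.163 0.48 0 0 0 -0.93; 10 -0.163 0.48 0 0 0 -0.93; 10 -0.163 0.48 0 0 0 -0.93; 10 -0.163 0.48 0 0 0 -0.93"

```text
time_s: 6.83
ee_pos: [0.6496, 0.0749, 0.3461]
ee_rot: [-0.294, -3.127, 0.0]
force: [0.6, 0.1, -1.0]
grip_width: 0.0232
gripper_force: 80.6
```

Run:
```python
from workcell import r
from h import *
I=r.camera_info("wrist");im,d=r.read_camera("wrist");cv2.imwrite("pics/w3.png",im[...,::-1])
print(r.state()['ee_pos'])
go(r,[.649,.075,.22],169.6)
```

```text
[0.64971757 0.0749444  0.34631736]
heading 169.3 q [0.11 0.51 0.1  1.16 0.   0.3 ] t 6.9
shift [ 1.600e-03 -1.000e-04  3.158e-01] turn [-0.0001 -0.0005 -0.0036]
```

View pics/w3.png

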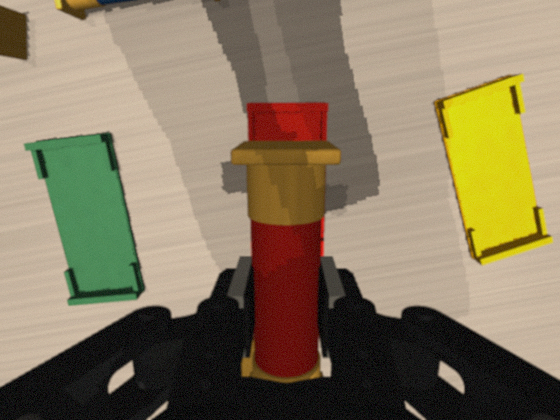

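The held fuse is in line with the red cradle, whose end wall is at row 103, columns 248–327. The green (88,217) and yellow (497,170) cradles are fully in view, so I'll measure them here.

Run:
```python
from workcell import r
from h import *
I=r.camera_info("wrist");im=cv2.imread("pics/w3.png")[...,::-1].copy()
print('red end wall',plane([(287.5,103),(248,103),(327,103)],I,.026).round(4).tolist(),'expected',(np.array([.649,.075])+.072*np.array([np.cos(np.radians(169.6)),np.sin(np.radians(169.6))])).round(4))
HUE['green']=[(50,99)]
for c in('green','yellow'):
  for a,ct,m in blobs(im,c,3000,80,20):
    for z in(.006,.015):
        q,wh,an=rect(m,I,z); print(c,a,ct.round(),z,q.round(4),np.round(wh),round(an,1))
```

```text
red end wall [[0.5788, 0.0902, 0.026], [0.5733, 0.0617, 0.026], [0.5842, 0.1188, 0.026]] expected [0.5782 0.088 ]
green 12245 [ 90. 217.] 0.006 [ 0.644  -0.0967] [ 72. 148.] 175.1
green 12245 [ 90. 217.] 0.015 [ 0.6422 -0.0913] [ 70. 143.] 175.1
yellow 13940 [493. 170.] 0.006 [0.6672 0.2512] [ 73. 152.] 8.6
yellow 13940 [493. 170.] 0.015 [0.6648 0.2464] [ 70. 147.] 8.6
```

Emit:
play_rows --increments "10 0.001 0.003 0.05 0 0 -0.003; 10 0.001 0.003 0.1 0 0 -0.003; 10 0.001 0.003 0.15 0 0 -0.003; 10 0.001 0.003 0.2 0 0 -0.003; 10 0.001 0.003 0.24 0 0 -0.003; 10 0.001 0.003 0.27 0 0 -0.003; 10 0.001 0.003 0.29 0 0 -0.003; 10 0.001 0.003 0.31 0 0 -0.003; 10 0.001 0.003 0.325 0 0 -0.003; 10 0.001 0.003 0.34 0 0 -0.003; 10 0.001 0.003 0.35 0 0 -0.003; 10 0.001 0.003 0.36 0 0 -0.003; 10 0.001 0.003 0.37 0 0 -0.003; 10 0.001 0.003 0.38 0 0 -0.003; 10 0.001 0.003 0.385 0 0 -0.003; 10 0.001 0.003 0.39 0 0 -0.003; 10 0.001 0.003 0.394 0 0 -0.003; 10 0.001 0.003 0.394 0 0 -0.003"

```text
time_s: 8.38
ee_pos: [0.6496, 0.0762, 0.1888]
ee_rot: [-0.284, -3.128, 0.0]
force: [0.2, 0.6, -2.0]
grip_width: 0.0231
gripper_force: 80.6
```

Emit:
play_rows --increments "10 0 0 0.0025 0 0 0; 10 0 0 0.005 0 0 0; 10 0 0 0.005 0 0 0; 10 0 0 0.005 0 0 0"

```text
time_s: 8.72
ee_pos: [0.6497, 0.0762, 0.1871]
ee_rot: [0.284, 3.129, 0.0]
force: [1.0, 0.7, -1.3]
grip_width: 0.0231
gripper_force: 80.6
```

Emit:
play_rows --increments "10 0 0 0.0025 0 0 0; 10 0 0 0.005 0 0 0; 10 0 0 0.005 0 0 0; 10 0 0 0.005 0 0 0"

```text
time_s: 9.05
ee_pos: [0.6498, 0.0762, 0.1864]
ee_rot: [0.284, 3.128, 0.0]
force: [-2.1, -0.3, 4.7]
grip_width: 0.0233
gripper_force: 81.5
```

Light contact shows in the force reading, so I'll release and back off.

Emit:
play_rows --increments "26 0 0 0 0 0 0; 32 0 0 0 0 0 0; 40 0 0 0 0 0 0; 50 0 0 0 0 0 0; 60 0 0 0 0 0 0; 60 0 0 0 0 0 0; 60 0 0 0 0 0 0; 60 0 0 -0.02 0 0 0; 60 0 0 -0.06 0 0 0; 60 0 0 -0.12 0 0 0; 60 0 0 -0.2 0 0 0; 60 0 0 -0.28 0 0 0; 60 0 0 -0.36 0 0 0; 70 0 0 -0.44 0 0 0; 85 0 0 -0.52 0 0 0; 85 0 0 -0.52 0 0 0; 85 0 0 -0.52 0 0 0"

```text
time_s: 10.47
ee_pos: [0.6503, 0.0763, 0.3967]
ee_rot: [0.284, 3.122, 0.002]
force: [-0.9, 0.7, -0.9]
grip_width: 0.085
gripper_force: 0.0
```

Run:
```python
from workcell import r
from h import *
I=r.camera_info("wrist");im,d=r.read_camera("wrist");cv2.imwrite("pics/w4.png",im[...,::-1])
print(r.state()['ee_pos'])
go(r,[.474,-.001,.39],86)
```

```text
[0.64971721 0.07619242 0.39438591]
heading 169.6 q [ 0.12  0.49  0.19  1.27 -0.    0.3 ] t 10.5
shift [ 0.3974 -0.269   0.0099] turn [1.400e-03 9.000e-04 9.291e-01]
```

View pics/w4.png

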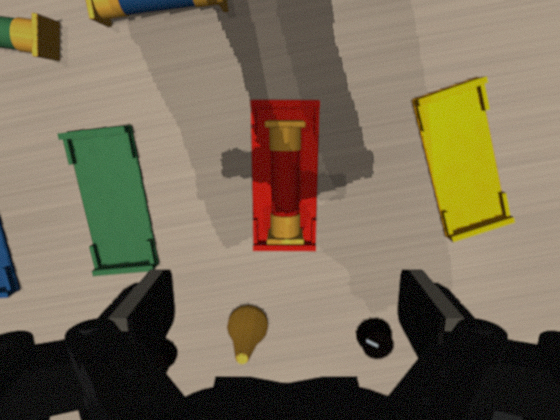

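The red fuse lies flat and centred in its cradle at (285,182). Blue is next, with its turn back to heading 86°.

Emit:
play_rows --increments "85 0.1 -0.07 0.01 0 0 0.07; 85 0.2 -0.14 0.01 0 0 0.15; 85 0.3 -0.2 0.01 0 0 0.23; 85 0.397 -0.269 0.01 0 0 0.31; 85 0.397 -0.269 0.01 0 0 0.39; 85 0.397 -0.269 0.01 0 0 0.47; 85 0.397 -0.269 0.01 0 0 0.55; 85 0.397 -0.269 0.01 0 0 0.63; 85 0.397 -0.269 0.01 0 0 0.7; 85 0.397 -0.269 0.01 0 0 0.77; 85 0.397 -0.269 0.01 0 0 0.85; 85 0.397 -0.269 0.01 0 0 0.929; 85 0.397 -0.269 0.01 0 0 0.929; 85 0.397 -0.269 0.01 0 0 0.929; 85 0.397 -0.269 0.01 0 0 0.929"

```text
time_s: 11.77
ee_pos: [0.4737, -0.001, 0.3883]
ee_rot: [-2.294, -2.145, 0.002]
force: [0.1, 0.9, 0.0]
grip_width: 0.0852
gripper_force: 0.0
```

```bash
cat >> h.py <<'E'
def look(r,col,zp,pred,smin=90,vmin=25,show=None):
    "nearest blob(s) of colour to the predicted spot in the wrist view"
    if col=='green': HUE['green']=[(50,99)]
    I=r.camera_info("wrist");im,d=r.read_camera("wrist")
    if show: cv2.imwrite(show,im[...,::-1])
    for a,ct,m in blobs(im,col,200,smin,vmin):
        q,wh,an=rect(m,I,zp)
        if np.linalg.norm(q-pred)<.12: print(col,a,ct.round(),q.round(4),np.round(wh),round(an,1))
    print('tcp',r.state()['ee_pos'].round(4))
E
python3 - <<'E'
from workcell import r
from h import *
look(r,'blue',.017,[.474,-.001]);look(r,'yellow',.017,[.474,-.001])
go(r,[.474,-.001,.18],86)
E
```

```text
blue 1686 [288. 185.] [ 0.4737 -0.0006] [24. 60.] 85.4
tcp [ 0.4738 -0.001   0.3885]
yellow 409 [261.  52.] [0.4599 0.1141] [16. 22.] 2.6
yellow 477 [287. 235.] [ 0.4701 -0.0455] [27. 35.] 176.2
yellow 633 [307. 298.] [ 0.4859 -0.1146] [35. 37.] 150.9
tcp [ 0.4739 -0.001   0.3887]
heading 86.1 q [-0.    0.18 -0.29  1.1  -0.    1.64] t 11.9
shift [1.000e-04 6.000e-04 5.217e-01] turn [-0.0005  0.      0.0012]
```

Blue sits directly under the tool at (0.4737, -0.0006), 85.4°. I'm descending and closing.

Emit:
play_rows --increments "85 0 0 0.06 0 0 0; 85 0 0 0.13 0 0 0; 85 0 0 0.2 0 0 0; 85 0 0 0.27 0 0 0; 85 0 0 0.34 0 0 0; 85 0 0 0.4 0 0 0; 85 0 0 0.45 0 0 0; 85 0 0 0.48 0 0 0; 85 0 0 0.5 0 0 0; 85 0 0 0.515 0 0 0; 85 0 0 0.519 0 0 0; 85 0 0 0.519 0 0 0; 40 0 0 0.519 0 0 0; 20 0 0 0.519 0 0 0; 10 0 0 0.519 0 0 0; 10 0 0 0.519 0 0 0; 10 0 0 0.519 0 0 0; 10 0 0 0.519 0 0 0; 10 0 0 0.519 0 0 0; 10 0 0 0.519 0 0 0" --force 60

```text
time_s: 13.53
ee_pos: [0.4743, -0.0011, 0.1822]
ee_rot: [2.297, 2.142, 0.001]
force: [-2.0, -1.0, 6.0]
grip_width: 0.0238
gripper_force: 58.6
```

Emit:
play_rows --increments "10 0 0 -0.02 0 0 0; 10 0 0 -0.06 0 0 0; 10 0 0 -0.12 0 0 0; 10 0 0 -0.18 0 0 0; 10 0 0 -0.24 0 0 0; 10 0 0 -0.3 0 0 0; 10 0 0 -0.36 0 0 0; 10 0 0 -0.41 0 0 0; 10 0 0 -0.41 0 0 0; 10 0 0 -0.41 0 0 0"

```text
time_s: 14.37
ee_pos: [0.4744, -0.001, 0.3465]
ee_rot: [2.296, 2.142, 0.003]
force: [-0.3, -0.2, -2.1]
grip_width: 0.0238
gripper_force: 59.2
```

Run:
```python
from workcell import r
from h import *
print(r.state()['ee_pos'])
go(r,[.645,-.252,.35],174.5)
```

```text
[ 0.47435728 -0.00103843  0.34650964]
heading 86.0 q [-0.    0.21 -0.37  0.99 -0.    1.64] t 14.4
shift [-0.5962  0.4692 -0.0076] turn [ 0.0014  0.0012 -0.9832]
```

Emit:
play_rows --increments "10 -0.1 0.08 -0.01 0 0 -0.07; 10 -0.2 0.16 -0.01 0 0 -0.15; 10 -0.3 0.23 -0.01 0 0 -0.23; 10 -0.39 0.31 -0.01 0 0 -0.31; 10 -0.48 0.38 -0.01 0 0 -0.39; 10 -0.596 0.469 -0.01 0 0 -0.47; 10 -0.596 0.469 -0.01 0 0 -0.55; 10 -0.596 0.469 -0.01 0 0 -0.63; 10 -0.596 0.469 -0.01 0 0 -0.7; 10 -0.596 0.469 -0.01 0 0 -0.77; 10 -0.596 0.469 -0.01 0 0 -0.85; 10 -0.596 0.469 -0.01 0 0 -0.93; 10 -0.596 0.469 -0.01 0 0 -0.983; 10 -0.596 0.469 -0.01 0 0 -0.983; 10 -0.596 0.469 -0.01 0 0 -0.983; 10 -0.596 0.469 -0.01 0 0 -0.983"

```text
time_s: 15.7
ee_pos: [0.6444, -0.2518, 0.3481]
ee_rot: [-0.154, -3.136, -0.001]
force: [0.8, -0.3, -1.0]
grip_width: 0.0236
gripper_force: 59.3
```

Run:
```python
from workcell import r
from h import *
look(r,'green',.006,[.643,-.097],show="pics/w5.png")
go(r,[.645,-.252,.189],174.5)
```

```text
green 13099 [473. 168.] [ 0.6438 -0.0916] [ 71. 146.] 175.0
tcp [ 0.6444 -0.2518  0.3485]
heading 174.4 q [-0.37  0.58  0.22  1.22  0.   -0.27] t 15.8
shift [-0.002  -0.0005  0.3988] turn [ 0.0003 -0.001  -0.0011]
```

View pics/w5.png

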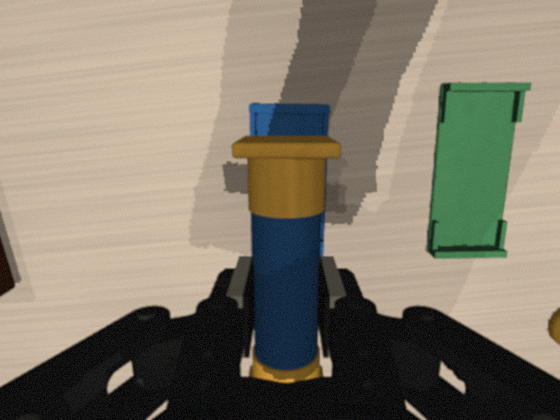

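The blue fuse lines up with its cradle, whose wall is at row 104, columns 249–329. I'm lowering it.

Emit:
play_rows --increments "10 0 0.003 0.05 0 0 0; 10 0 0.003 0.1 0 0 0; 10 0 0.003 0.15 0 0 0; 10 0 0.003 0.2 0 0 0; 10 0 0.003 0.24 0 0 0; 10 0 0.003 0.27 0 0 0; 10 0 0.003 0.29 0 0 0; 10 0 0.003 0.31 0 0 0; 10 0 0.003 0.325 0 0 0; 10 0 0.003 0.34 0 0 0; 10 0 0.003 0.35 0 0 0; 10 0 0.003 0.36 0 0 0; 10 0 0.003 0.37 0 0 0; 10 0 0.003 0.38 0 0 0; 10 0 0.003 0.387 0 0 0; 10 0 0.003 0.392 0 0 0; 10 0 0.003 0.395 0 0 0; 10 0 0.003 0.395 0 0 0"

```text
time_s: 17.25
ee_pos: [0.6447, -0.2507, 0.1912]
ee_rot: [-0.151, -3.138, -0.0]
force: [0.2, 0.1, -1.1]
grip_width: 0.0235
gripper_force: 59.2
```

Emit:
play_rows --increments "10 0 0 0.0025 0 0 0; 10 0 0 0.005 0 0 0; 10 0 0 0.005 0 0 0; 10 0 0 0.005 0 0 0"

```text
time_s: 17.58
ee_pos: [0.6448, -0.2507, 0.1895]
ee_rot: [0.151, 3.138, -0.0]
force: [-0.8, -0.5, -1.0]
grip_width: 0.0239
gripper_force: 59.2
```

Emit:
play_rows --increments "10 0 0 0.0025 0 0 0; 10 0 0 0.005 0 0 0; 10 0 0 0.005 0 0 0; 10 0 0 0.005 0 0 0"

```text
time_s: 17.92
ee_pos: [0.6449, -0.2508, 0.1882]
ee_rot: [0.151, 3.137, -0.0]
force: [-1.6, -0.1, 3.8]
grip_width: 0.0236
gripper_force: 59.8
```

Emit:
play_rows --increments "26 0 0 0 0 0 0; 32 0 0 0 0 0 0; 40 0 0 0 0 0 0; 50 0 0 0 0 0 0; 60 0 0 0 0 0 0; 60 0 0 0 0 0 0; 60 0 0 0 0 0 0; 60 0 0 -0.02 0 0 0; 60 0 0 -0.06 0 0 0; 60 0 0 -0.12 0 0 0; 60 0 0 -0.2 0 0 0; 60 0 0 -0.28 0 0 0; 60 0 0 -0.36 0 0 0; 70 0 0 -0.44 0 0 0; 85 0 0 -0.5 0 0 0; 85 0 0 -0.5 0 0 0; 85 0 0 -0.5 0 0 0"

```text
time_s: 19.33
ee_pos: [0.6452, -0.2509, 0.3904]
ee_rot: [0.151, 3.133, -0.003]
force: [-0.4, 0.5, -0.5]
grip_width: 0.085
gripper_force: 0.0
```

Run:
```python
from workcell import r
from h import *
look(r,'blue',.023,[.645,-.252]);look(r,'yellow',.023,[.645,-.252])
go(r,[.473,-.155,.39],71.6)
```

```text
blue 7754 [288. 174.] [ 0.6414 -0.2489] [ 59. 139.] 173.6
tcp [ 0.6447 -0.2507  0.3883]
tcp [ 0.6444 -0.2506  0.3868]
heading 174.5 q [-0.37  0.56  0.3   1.31  0.   -0.27] t 19.4
shift [ 0.4496  0.1966 -0.0073] turn [-5.0000e-04 -8.0000e-04  1.1431e+00]
```

Emit:
play_rows --increments "85 0.1 0.05 0 0 0 0.07; 85 0.2 0.1 0 0 0 0.15; 85 0.3 0.15 0 0 0 0.23; 85 0.4 0.18 0 0 0 0.31; 85 0.45 0.197 0 0 0 0.39; 85 0.45 0.197 0 0 0 0.47; 85 0.45 0.197 0 0 0 0.55; 85 0.45 0.197 0 0 0 0.63; 85 0.45 0.197 0 0 0 0.7; 85 0.45 0.197 0 0 0 0.77; 85 0.45 0.197 0 0 0 0.85; 85 0.45 0.197 0 0 0 0.93; 85 0.45 0.197 0 0 0 1; 85 0.45 0.197 0 0 0 1"

```text
time_s: 20.6
ee_pos: [0.4724, -0.1547, 0.3858]
ee_rot: [-2.325, -2.108, 0.003]
force: [-0.3, 0.4, -0.2]
grip_width: 0.085
gripper_force: 0.0
```

Emit:
play_rows --increments "85 0 0 0 0 0 0.07; 85 0 0 0 0 0 0.143; 85 0 0 0 0 0 0.143; 85 0 0 0 0 0 0.143"

```text
time_s: 20.93
ee_pos: [0.4728, -0.1549, 0.3866]
ee_rot: [-2.542, -1.843, 0.002]
force: [-0.2, 0.4, 0.1]
grip_width: 0.0844
gripper_force: 0.0
```

Run:
```python
from workcell import r
from h import *
look(r,'green',.017,[.473,-.155]);look(r,'yellow',.017,[.473,-.155],show="pics/w6.png")
go(r,[.473,-.155,.182],71.6)
```

```text
green 1635 [286. 185.] [ 0.4717 -0.1545] [24. 60.] 71.4
tcp [ 0.4729 -0.1549  0.3868]
yellow 537 [286. 235.] [ 0.4579 -0.1961] [31. 35.] 159.7
tcp [ 0.473  -0.1549  0.387 ]
heading 71.8 q [-0.32  0.22 -0.24  1.11  0.    1.57] t 21.0
shift [-2.000e-04  7.000e-04  5.124e-01] turn [-0.0007 -0.      0.0022]
```

View pics/w6.png

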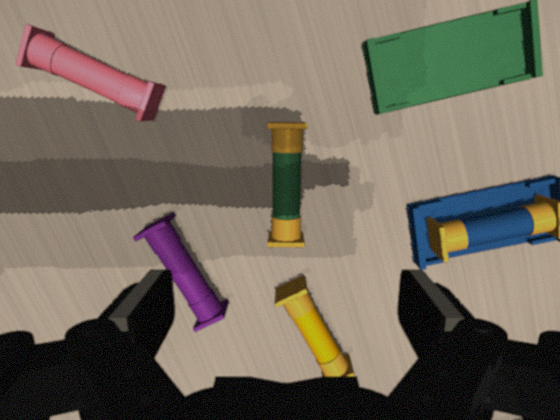

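The green fuse is centred at (286,185), the purple decoy is clear of the finger path, and the blue fuse lies in its cradle. I'm grasping green.

Emit:
play_rows --increments "85 0 0 0.06 0 0 0; 85 0 0 0.13 0 0 0; 85 0 0 0.2 0 0 0; 85 0 0 0.27 0 0 0; 85 0 0 0.34 0 0 0; 85 0 0 0.4 0 0 0; 85 0 0 0.45 0 0 0; 85 0 0 0.48 0 0 0; 85 0 0 0.5 0 0 0; 85 0 0 0.51 0 0 0; 85 0 0 0.513 0 0 0; 85 0 0 0.513 0 0 0; 40 0 0 0.513 0 0 0; 20 0 0 0.513 0 0 0; 10 0 0 0.513 0 0 0; 10 0 0 0.513 0 0 0; 10 0 0 0.513 0 0 0; 10 0 0 0.513 0 0 0; 10 0 0 0.513 0 0 0; 10 0 0 0.513 0 0 0" --force 60

```text
time_s: 22.7
ee_pos: [0.4734, -0.155, 0.183]
ee_rot: [2.547, 1.837, 0.001]
force: [-0.9, 0.8, 5.8]
grip_width: 0.0238
gripper_force: 58.7
```

Emit:
play_rows --increments "10 0 0 -0.02 0 0 0; 10 0 0 -0.06 0 0 0; 10 0 0 -0.12 0 0 0; 10 0 0 -0.18 0 0 0; 10 0 0 -0.24 0 0 0; 10 0 0 -0.3 0 0 0; 10 0 0 -0.36 0 0 0; 10 0 0 -0.41 0 0 0; 10 0 0 -0.41 0 0 0; 10 0 0 -0.41 0 0 0"

```text
time_s: 23.53
ee_pos: [0.4734, -0.155, 0.3472]
ee_rot: [2.546, 1.837, 0.002]
force: [-0.4, -0.3, -2.8]
grip_width: 0.0235
gripper_force: 59.2
```

Run:
```python
from workcell import r
from h import *
print(r.state()['ee_pos'])
go(r,[.6435,-.0945,.35],175.3)
```

```text
[ 0.47341498 -0.15504623  0.34722777]
heading 71.6 q [-0.32  0.25 -0.31  1.01  0.    1.58] t 23.5
shift [ 0.2778  0.3558 -0.006 ] turn [ 1.1000e-03  1.4000e-03 -1.1521e+00]
```

Emit:
play_rows --increments "10 0.07 0.09 -0.01 0 0 -0.07; 10 0.14 0.18 -0.01 0 0 -0.15; 10 0.21 0.27 -0.01 0 0 -0.23; 10 0.278 0.356 -0.01 0 0 -0.31; 10 0.278 0.356 -0.01 0 0 -0.39; 10 0.278 0.356 -0.01 0 0 -0.47; 10 0.278 0.356 -0.01 0 0 -0.55; 10 0.278 0.356 -0.01 0 0 -0.63; 10 0.278 0.356 -0.01 0 0 -0.7; 10 0.278 0.356 -0.01 0 0 -0.77; 10 0.278 0.356 -0.01 0 0 -0.85; 10 0.278 0.356 -0.01 0 0 -0.93; 10 0.278 0.356 -0.01 0 0 -1; 10 0.278 0.356 -0.01 0 0 -1"

```text
time_s: 24.7
ee_pos: [0.6427, -0.0943, 0.3477]
ee_rot: [-0.499, -3.097, 0.0]
force: [-0.9, -0.5, -0.9]
grip_width: 0.0235
gripper_force: 59.5
```

Emit:
play_rows --increments "10 0 0 0 0 0 -0.07; 10 0 0 0 0 0 -0.152; 10 0 0 0 0 0 -0.152; 10 0 0 0 0 0 -0.152"

```text
time_s: 25.03
ee_pos: [0.643, -0.0943, 0.349]
ee_rot: [-0.136, -3.136, -0.0]
force: [0.6, -0.2, -2.2]
grip_width: 0.0234
gripper_force: 59.5
```

Run:
```python
from workcell import r
from h import *
look(r,'blue',.006,[.645,-.252],show="pics/w7.png")
go(r,[.6435,-.0945,.19],175.3)
```

```text
blue 9233 [109. 203.] [ 0.6455 -0.2516] [ 71. 148.] 173.7
tcp [ 0.6431 -0.0943  0.3492]
heading 175.0 q [-0.15  0.5   0.09  1.16 -0.   -0.06] t 25.1
shift [-0.0018 -0.0004  0.3981] turn [ 0.0001 -0.0012 -0.0028]
```

View pics/w7.png

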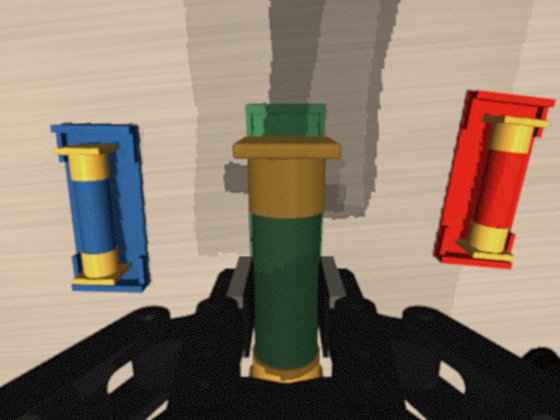

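The green fuse lines up with its cradle, whose wall is at row 104, columns 247–325. Blue (95,215) and red (505,190) lie in theirs, with equal and opposite parallax. I'm lowering green.

Emit:
play_rows --increments "10 -0.001 0 0.05 0 0 0; 10 -0.001 0 0.1 0 0 0; 10 -0.001 0 0.15 0 0 0; 10 -0.001 0 0.2 0 0 0; 10 -0.001 0 0.24 0 0 0; 10 -0.001 0 0.27 0 0 0; 10 -0.001 0 0.29 0 0 0; 10 -0.001 0 0.31 0 0 0; 10 -0.001 0 0.325 0 0 0; 10 -0.001 0 0.34 0 0 0; 10 -0.001 0 0.35 0 0 0; 10 -0.001 0 0.36 0 0 0; 10 -0.001 0 0.37 0 0 0; 10 -0.001 0 0.38 0 0 0; 10 -0.001 0 0.387 0 0 0; 10 -0.001 0 0.392 0 0 0; 10 -0.001 0 0.396 0 0 0; 10 -0.001 0 0.396 0 0 0; 10 -0.001 0 0.396 0 0 0"

```text
time_s: 26.67
ee_pos: [0.6438, -0.0944, 0.192]
ee_rot: [0.129, 3.139, -0.0]
force: [0.1, 0.0, -1.7]
grip_width: 0.0238
gripper_force: 59.5
```

Emit:
play_rows --increments "10 0 0 0.0025 0 0 0; 10 0 0 0.004 0 0 0; 10 0 0 0.004 0 0 0; 10 0 0 0.004 0 0 0"

```text
time_s: 27.0
ee_pos: [0.6438, -0.0944, 0.1903]
ee_rot: [0.129, 3.139, 0.0]
force: [0.3, 0.4, -1.1]
grip_width: 0.0235
gripper_force: 59.5
```

Emit:
play_rows --increments "10 0 0 0.0025 0 0 0; 10 0 0 0.005 0 0 0; 10 0 0 0.005 0 0 0; 10 0 0 0.005 0 0 0"

```text
time_s: 27.33
ee_pos: [0.6439, -0.0944, 0.189]
ee_rot: [0.129, 3.138, -0.0]
force: [-1.0, -0.4, 4.6]
grip_width: 0.0237
gripper_force: 60.1
```

Emit:
play_rows --increments "26 0 0 0 0 0 0; 32 0 0 0 0 0 0; 40 0 0 0 0 0 0; 50 0 0 0 0 0 0; 60 0 0 0 0 0 0; 60 0 0 0 0 0 0; 60 0 0 0 0 0 0; 60 0 0 -0.02 0 0 0; 60 0 0 -0.06 0 0 0; 60 0 0 -0.12 0 0 0; 60 0 0 -0.2 0 0 0; 60 0 0 -0.28 0 0 0; 60 0 0 -0.36 0 0 0; 70 0 0 -0.44 0 0 0; 85 0 0 -0.5 0 0 0; 85 0 0 -0.5 0 0 0; 85 0 0 -0.5 0 0 0"

```text
time_s: 28.75
ee_pos: [0.6442, -0.0945, 0.391]
ee_rot: [0.129, 3.134, -0.001]
force: [-0.9, -0.6, -0.4]
grip_width: 0.085
gripper_force: 0.0
```

Run:
```python
from workcell import r
from h import *
go(r,[.453,-.312,.39],99.7)
```

```text
heading 175.3 q [-0.15  0.48  0.17  1.25  0.   -0.06] t 28.8
shift [ 0.4317 -0.5812  0.0006] turn [0.0019 0.0028 0.8399]
```

Emit:
play_rows --increments "85 0.06 -0.08 0 0 0 0.07; 85 0.12 -0.16 0 0 0 0.15; 85 0.18 -0.24 0 0 0 0.23; 85 0.24 -0.32 0 0 0 0.31; 85 0.3 -0.4 0 0 0 0.39; 85 0.36 -0.48 0 0 0 0.47; 85 0.432 -0.58 0 0 0 0.55; 85 0.432 -0.58 0 0 0 0.63; 85 0.432 -0.58 0 0 0 0.7; 85 0.432 -0.58 0 0 0 0.77; 85 0.432 -0.58 0 0 0 0.84; 85 0.432 -0.58 0 0 0 0.84; 85 0.432 -0.58 0 0 0 0.84; 85 0.432 -0.58 0 0 0 0.84"

```text
time_s: 29.92
ee_pos: [0.4523, -0.3112, 0.3875]
ee_rot: [-2.022, -2.402, 0.0]
force: [0.5, 0.0, 0.1]
grip_width: 0.0848
gripper_force: 0.0
```

Run:
```python
from workcell import r
from h import *
look(r,'yellow',.017,[.453,-.312],show="pics/w8.png")
go(r,[.453,-.312,.182],99.7)
```

```text
yellow 2282 [288. 193.] [ 0.4541 -0.3187] [35. 95.] 99.8
tcp [ 0.4524 -0.3112  0.3877]
heading 99.8 q [-0.6   0.31 -0.11  1.15  0.    0.8 ] t 30.0
shift [-0.0027  0.0015  0.5142] turn [-0.0006 -0.0006  0.0012]
```

View pics/w8.png

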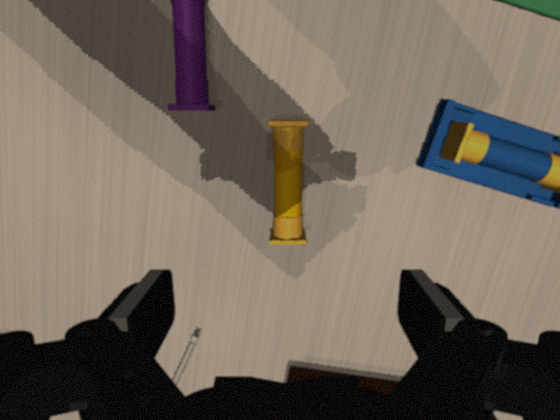

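The yellow fuse is centred under the tool, rows 121–243 at column 288. The purple decoy (190,50) is out of the finger path. I'm grasping yellow.

Emit:
play_rows --increments "85 -0.001 0.003 0.06 0 0 0; 85 -0.001 0.003 0.13 0 0 0; 85 -0.001 0.003 0.2 0 0 0; 85 -0.001 0.003 0.27 0 0 0; 85 -0.001 0.003 0.34 0 0 0; 85 -0.001 0.003 0.4 0 0 0; 85 -0.001 0.003 0.45 0 0 0; 85 -0.001 0.003 0.48 0 0 0; 85 -0.001 0.003 0.5 0 0 0; 85 -0.001 0.003 0.51 0 0 0; 85 -0.001 0.003 0.514 0 0 0; 85 -0.001 0.003 0.514 0 0 0; 40 -0.001 0.003 0.514 0 0 0; 20 -0.001 0.003 0.514 0 0 0; 10 -0.001 0.003 0.514 0 0 0; 10 -0.001 0.003 0.514 0 0 0; 10 -0.001 0.003 0.514 0 0 0; 10 -0.001 0.003 0.514 0 0 0; 10 -0.001 0.003 0.514 0 0 0; 10 -0.001 0.003 0.514 0 0 0" --force 60

```text
time_s: 31.63
ee_pos: [0.4539, -0.3118, 0.1834]
ee_rot: [2.025, 2.4, 0.0]
force: [-0.8, 0.6, 5.5]
grip_width: 0.0236
gripper_force: 58.9
```

Emit:
play_rows --increments "10 0 0 -0.02 0 0 0; 10 0 0 -0.06 0 0 0; 10 0 0 -0.12 0 0 0; 10 0 0 -0.18 0 0 0; 10 0 0 -0.24 0 0 0; 10 0 0 -0.3 0 0 0; 10 0 0 -0.36 0 0 0; 10 0 0 -0.41 0 0 0; 10 0 0 -0.41 0 0 0; 10 0 0 -0.41 0 0 0"

```text
time_s: 32.47
ee_pos: [0.454, -0.3118, 0.3477]
ee_rot: [2.024, 2.399, 0.0]
force: [0.4, 0.0, -2.8]
grip_width: 0.0236
gripper_force: 59.0
```

Run:
```python
from workcell import r
from h import *
print(r.state()['ee_pos'])
go(r,[.56,-.03,.35],144)
```

```text
[ 0.4540112  -0.31182022  0.3476535 ]
heading 99.7 q [-0.6   0.33 -0.19  1.05  0.    0.8 ] t 32.5
shift [ 0.6499  0.3798 -0.0063] turn [ 0.0007  0.0015 -0.4923]
```

Emit:
play_rows --increments "10 0.08 0.05 -0.01 0 0 -0.06; 10 0.16 0.1 -0.01 0 0 -0.12; 10 0.24 0.14 -0.01 0 0 -0.18; 10 0.32 0.19 -0.01 0 0 -0.25; 10 0.4 0.24 -0.01 0 0 -0.31; 10 0.48 0.28 -0.01 0 0 -0.37; 10 0.56 0.33 -0.01 0 0 -0.43; 10 0.65 0.38 -0.01 0 0 -0.492; 10 0.65 0.38 -0.01 0 0 -0.492; 10 0.65 0.38 -0.01 0 0 -0.492"

```text
time_s: 33.3
ee_pos: [0.5597, -0.0275, 0.3486]
ee_rot: [-0.965, -2.986, 0.002]
force: [-0.8, -0.7, -1.9]
grip_width: 0.0238
gripper_force: 59.2
```

Run:
```python
from workcell import r
from h import *
go(r,[.666,.2475,.35],188.5)
```

```text
heading 144.2 q [-0.05  0.35 -0.16  1.07 -0.    0.58] t 33.3
shift [ 0.1868  0.7131 -0.0045] turn [-0.0005 -0.0023 -0.4923]
```

Emit:
play_rows --increments "10 0.02 0.09 0 0 0 -0.06; 10 0.04 0.18 0 0 0 -0.12; 10 0.06 0.27 0 0 0 -0.18; 10 0.09 0.36 0 0 0 -0.25; 10 0.12 0.45 0 0 0 -0.31; 10 0.14 0.54 0 0 0 -0.37; 10 0.16 0.63 0 0 0 -0.43; 10 0.187 0.713 -0.004 0 0 -0.492; 10 0.187 0.713 -0.004 0 0 -0.492; 10 0.187 0.713 -0.004 0 0 -0.492; 10 0.187 0.713 -0.004 0 0 -0.492"

```text
time_s: 34.22
ee_pos: [0.6669, 0.2434, 0.3507]
ee_rot: [0.222, -3.131, 0.003]
force: [0.1, -0.4, -1.8]
grip_width: 0.0237
gripper_force: 59.4
```

Run:
```python
from workcell import r
from h import *
look(r,'red',.006,[.65,.075],show="pics/w9.png")
go(r,[.666,.2475,.191],188.5)
```

```text
red 10863 [ 93. 138.] [0.65   0.0738] [ 72. 149.] 169.2
tcp [0.6668 0.243  0.3512]
heading -171.9 q [ 0.35  0.61  0.29  1.25 -0.    0.21] t 34.3
shift [-0.0007  0.012   0.4004] turn [-0.0008 -0.0017 -0.0045]
```

View pics/w9.png

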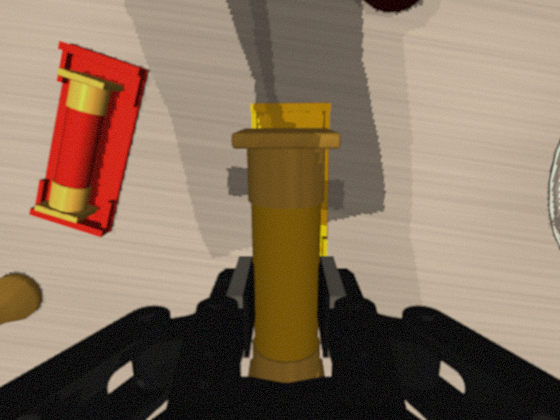

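Here the cradle wall centre is at column 290.5 while the tool is at 286.5. The fuse end plate is also about 9 px nearer the camera than before, so the fuse sits about 4 mm off along the grip. I'll correct both before lowering.

Emit:
play_rows --increments "10 -0.005 0.004 0.01 0 0 -0.004; 10 -0.01 0.009 0.02 0 0 -0.004; 10 -0.01 0.009 0.03 0 0 -0.004; 10 -0.01 0.009 0.03 0 0 -0.004"

```text
time_s: 34.6
ee_pos: [0.6702, 0.2482, 0.339]
ee_rot: [0.234, -3.131, 0.001]
force: [0.6, -1.0, -1.1]
grip_width: 0.0238
gripper_force: 59.4
```

Run:
```python
from workcell import r
from h import *
print(r.state()['ee_pos'])
im,d=r.read_camera("wrist")
h=cv2.cvtColor(im,cv2.COLOR_RGB2HSV)
for v in (105,108,112,116):
    x=np.nonzero((h[v,:,0]>18)&(h[v,:,0]<34)&(h[v,:,1]>130))[0]; x=x[(x>200)&(x<380)]; print(v,x.min() if len(x) else 0,x.max() if len(x) else 0)
go(r,[.670,.2475,.191],188.5)
```

```text
[0.67024981 0.24823357 0.33899828]
105 244 326
108 244 326
112 245 325
116 245 325
heading -171.4 q [ 0.35  0.62  0.28  1.23 -0.    0.21] t 34.6
shift [ 3.000e-04 -2.100e-03  3.712e-01] turn [-0.0002 -0.0011  0.0008]
```

Emit:
play_rows --increments "10 0 -0.002 0.05 0 0 0; 10 0 -0.002 0.1 0 0 0; 10 0 -0.002 0.15 0 0 0; 10 0 -0.002 0.19 0 0 0; 10 0 -0.002 0.22 0 0 0; 10 0 -0.002 0.25 0 0 0; 10 0 -0.002 0.27 0 0 0; 10 0 -0.002 0.285 0 0 0; 10 0 -0.002 0.3 0 0 0; 10 0 -0.002 0.315 0 0 0; 10 0 -0.002 0.325 0 0 0; 10 0 -0.002 0.335 0 0 0; 10 0 -0.002 0.345 0 0 0; 10 0 -0.002 0.353 0 0 0; 10 0 -0.002 0.36 0 0 0; 10 0 -0.002 0.365 0 0 0; 10 0 -0.002 0.368 0 0 0; 10 0 -0.002 0.368 0 0 0"

```text
time_s: 36.15
ee_pos: [0.6706, 0.2482, 0.1928]
ee_rot: [0.236, -3.132, 0.0]
force: [0.8, -0.3, -0.9]
grip_width: 0.0236
gripper_force: 59.4
```

Emit:
play_rows --increments "10 0 0 0.0025 0 0 0; 10 0 0 0.004 0 0 0; 10 0 0 0.004 0 0 0; 10 0 0 0.004 0 0 0"

```text
time_s: 36.48
ee_pos: [0.6707, 0.2482, 0.1916]
ee_rot: [-0.236, 3.133, 0.0]
force: [0.4, -0.3, -1.0]
grip_width: 0.0239
gripper_force: 59.4
```

Emit:
play_rows --increments "10 0 0 0.0025 0 0 0; 10 0 0 0.005 0 0 0; 10 0 0 0.0065 0 0 0; 10 0 0 0.0065 0 0 0; 10 0 0 0.0065 0 0 0"

```text
time_s: 36.9
ee_pos: [0.6707, 0.2482, 0.1895]
ee_rot: [-0.236, 3.132, 0.0]
force: [-1.1, -0.8, 3.2]
grip_width: 0.0238
gripper_force: 59.9
```

Contact came at the expected height, so I'll release, lift and move back clear of the cradles.

Emit:
play_rows --increments "26 0 0 0 0 0 0; 32 0 0 0 0 0 0; 40 0 0 0 0 0 0; 50 0 0 0 0 0 0; 60 0 0 0 0 0 0; 60 0 0 0 0 0 0; 60 0 0 0 0 0 0; 60 0 0 -0.02 0 0 0; 60 0 0 -0.06 0 0 0; 60 0 0 -0.12 0 0 0; 60 0 0 -0.2 0 0 0; 60 0 0 -0.28 0 0 0; 60 0 0 -0.36 0 0 0; 60 0.08 0 -0.44 0 0 0; 60 0.16 0 -0.5 0 0 0; 60 0.24 0 -0.5 0 0 0; 60 0.32 0 -0.5 0 0 0; 60 0.4 0 -0.5 0 0 0; 60 0.4 0 -0.5 0 0 0; 60 0.4 0 -0.5 0 0 0"

```text
time_s: 38.57
ee_pos: [0.5105, 0.2238, 0.3899]
ee_rot: [0.237, -3.133, 0.0]
force: [1.0, 0.3, -0.4]
grip_width: 0.0602
gripper_force: 0.0
```

Emit:
play_rows --increments "60 0.08 0 0 0 0 0; 60 0.16 0 0 0 0 0; 60 0.24 0 0 0 0 0; 60 0.24 0 0 0 0 0; 60 0.24 0 0 0 0 0"

```text
time_s: 38.98
ee_pos: [0.4174, 0.21, 0.3897]
ee_rot: [-0.237, 3.131, 0.001]
force: [-0.0, 0.2, 0.4]
grip_width: 0.0602
gripper_force: 0.0
```

Run:
```python
from workcell import r
from h import *
im,d=r.read_camera("top");cv2.imwrite("pics/t9.png",cv2.resize(im[90:290,60:460,::-1],None,fx=2,fy=2))
ims,_=r.read_camera("scene");cv2.imwrite("pics/s9.png",ims[...,::-1])
print(r.state()['ee_pos'],r.state()['time_s'])
```

```text
[0.41919926 0.21052874 0.38972573] 39.0833
```

View pics/t9.png

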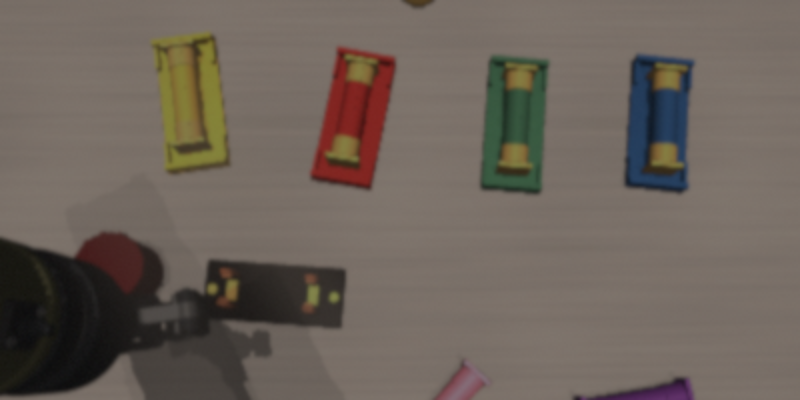

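View pics/s9.png

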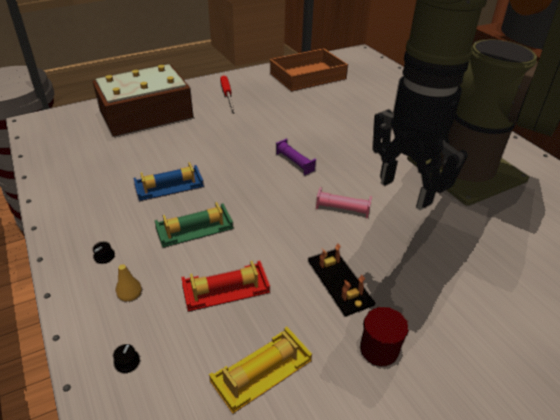

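All four fuses lie flat between the walls of their own cradles, seen in the top crop at (186,95), (352,110), (517,118) and (666,118). The small shift towards +x is the same in each and matches height parallax. The canister is standing where it was and the gripper is clear, so I'm handing in.

```bash
python3 -c "
from workcell import r
print(r.finish_job())"
```

```text
the job is handed in; nothing more can be done
None
```

The job is handed in at about 39 s of the 120 s: the red fuse was pulled from its clip and placed first, all four fuses lie flat and released in their own cradles, and the canister still stands where it was; `finish_job()` returned no verdict, so this rests on my final camera check.

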